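# Find the slack sash guide with a gauge blade and set it

## Task

One of the three fume-cupboard sash guides has gone slack: slide the gauge blade into their gaps to feel which one lets it through without drag. Leave the blade in the slack guide, pushed in until its nose shows at the back, and swing that guide's lever fully over onto it; then draw the blade out again and lay it flat in the white tray, letting go of it. Leave the other two levers as they are and do not disturb anything else.

Things in the scene. Friction and masses are not known exactly. Their poses are not given: they have to be found in the camera images.
- blade: Gauge blade, loose: flat steel plate 30 mm wide, 6 mm thick, x = -20 to +93 mm, rounded nose; on its rear an upright blue handle 36 mm long (x -18..18), 16 mm wide, its top 50 mm above the plate's underside. Origin on the underside below the handle's middle; x towards the nose, z up. 0.14 to 0.25 kg, centre of mass about 20 mm ahead of the origin.
- blade_tip (a point): The blade's nose, 93 mm ahead of the blade's origin and 3 mm above its underside.
- tray: Shallow white tray, 190 x 130 mm, 16 mm high, walls 4 mm, floor 4 mm thick, fixed; the blade starts in it. Origin under its centre, x along the long side.
- guide_k: One of three fixed sash guides that look alike. In two a hidden sprung shoe bears on the blade (5 N or more to push the blade under it, or draw it); in the slack one, which may be any, it does not touch the blade. Origin under the housing's centre; x: the way the blade slides in, y: left. Grey housing x -30..30, y -34..34 mm (feet to 47), top 66 mm up; its back skirt ends 26 mm up.
- guide_k_mouth (a point): Middle of the mouth's sill on guide_k: 30 mm before (-x) its origin, 14 mm above the bench, on a flat ledge 50 mm wide that runs at that height from guide x = -80 mm (ramp down to -93 mm) through to x = +28 mm. The mouth is 44 mm wide between cheeks and 12 mm high under the front skirt; thin black lips at both ends hide the inside and do not resist the blade.
- guide_k_lever (a joint): Cam lever of guide_k, rad: upright axis over the guide's origin; flat arm 75 mm long over the back, 70 to 77 mm above the bench, with a red pin at its end. At 0 it points 0.65 rad to the +y side of guide x; grows clockwise from above to its stop at 1.3 (fully over, shoe 9.5 mm lower). Starts at 0 to 0.2, stays where left, takes about 2 N at the pin.
- guide_k_pin (a point): Centre of the top of the upright red pin (16 mm diameter, 67 to 101 mm above the bench) on the lever of guide_k, 75 mm from the lever's axis.
- guide_m: One of three fixed sash guides that look alike. In two a hidden sprung shoe bears on the blade (5 N or more to push the blade under it, or draw it); in the slack one, which may be any, it does not touch the blade. Origin under the housing's centre; x: the way the blade slides in, y: left. Grey housing x -30..30, y -34..34 mm (feet to 47), top 66 mm up; its back skirt ends 26 mm up.
- guide_m_mouth (a point): Middle of the mouth's sill on guide_m: 30 mm before (-x) its origin, 14 mm above the bench, on a flat ledge 50 mm wide that runs at that height from guide x = -80 mm (ramp down to -93 mm) through to x = +28 mm. The mouth is 44 mm wide between cheeks and 12 mm high under the front skirt; thin black lips at both ends hide the inside and do not resist the blade.
- guide_m_lever (a joint): Cam lever of guide_m, rad: upright axis over the guide's origin; flat arm 75 mm long over the back, 70 to 77 mm above the bench, with a red pin at its end. At 0 it points 0.65 rad to the +y side of guide x; grows clockwise from above to its stop at 1.3 (fully over, shoe 9.5 mm lower). Starts at 0 to 0.2, stays where left, takes about 2 N at the pin.
- guide_m_pin (a point): Centre of the top of the upright red pin (16 mm diameter, 67 to 101 mm above the bench) on the lever of guide_m, 75 mm from the lever's axis.
- guide_t: One of three fixed sash guides that look alike. In two a hidden sprung shoe bears on the blade (5 N or more to push the blade under it, or draw it); in the slack one, which may be any, it does not touch the blade. Origin under the housing's centre; x: the way the blade slides in, y: left. Grey housing x -30..30, y -34..34 mm (feet to 47), top 66 mm up; its back skirt ends 26 mm up.
- guide_t_mouth (a point): Middle of the mouth's sill on guide_t: 30 mm before (-x) its origin, 14 mm above the bench, on a flat ledge 50 mm wide that runs at that height from guide x = -80 mm (ramp down to -93 mm) through to x = +28 mm. The mouth is 44 mm wide between cheeks and 12 mm high under the front skirt; thin black lips at both ends hide the inside and do not resist the blade.
- guide_t_lever (a joint): Cam lever of guide_t, rad: upright axis over the guide's origin; flat arm 75 mm long over the back, 70 to 77 mm above the bench, with a red pin at its end. At 0 it points 0.65 rad to the +y side of guide x; grows clockwise from above to its stop at 1.3 (fully over, shoe 9.5 mm lower). Starts at 0 to 0.2, stays where left, takes about 2 N at the pin.
- guide_t_pin (a point): Centre of the top of the upright red pin (16 mm diameter, 67 to 101 mm above the bench) on the lever of guide_t, 75 mm from the lever's axis.
- amber: Bystander, loose: brown glass bottle, 68 mm diameter, 130 mm tall; origin under its centre.
- red_cap: Bystander, loose: white jar with a red cap, 60 mm diameter, 110 mm tall; origin under its centre.
- beaker: Bystander, loose: clear glass beaker, 70 mm diameter, 80 mm tall; origin under its centre.
- spare_shoe: Bystander, loose: brass block 60 x 40 x 20 mm; origin under its centre.
- bowl: Bystander, loose: white bowl, 120 mm diameter, 50 mm tall; origin under its centre.
- wrench: Bystander, loose: steel wrench lying flat, 130 mm long; origin under its middle.
- screwdriver: Bystander, loose: screwdriver lying down, 140 mm long; origin under its middle.

How it is judged:
By the outcome, as a careful person would: the job done as asked, in the order asked, and still so for the second after the job is handed in, with the robot touching nothing.
It also fails if it takes over 72 s, if anything falls off the work surface, if the arm or the gripper's body presses on something with over 40 N, if the wrist force passes 120 N, or if a joint passes its speed limit or range.

## Robot

A 7-joint arm with a two-finger parallel gripper is mounted at the origin on the work surface. World frame = base frame: x ahead of the robot, y to its left, z up, the work surface at z = 0. Lengths are in m, angles in rad, forces in N, time in s.
With the tool pointing down it reaches from about 0.425 to 0.875 m from the base axis. Payload 4.7 kg.
Tool frame: the origin (TCP) lies on the centre line of the jaws, within the pads' length; the fingertips stand 19 mm ahead of it and the grasp point (between the pads) is the TCP; x points along the fingers, z is the direction in which the jaws open and shut, and the axes are right-handed (so a half turn about x gives the same grasp; the last joint's range is limited). The gripper opens to 87 mm and grips with 3 to 60 N. Pads are 19 mm wide; open, the fingers measure 117 mm over their backs; the gripper's body (75 mm by 190 mm) begins 51 mm behind the grasp point.
Start: joints at [1.173, 0.321, -0.07, 1.45, 0.023, 1.371, -0.057], TCP at [0.26, -0.596, 0.242] pointing down, gripper open.
Joint ranges: [-2.86, 2.86], [-0.3, 2.09], [-1.38, 1.24], [0.06, 2.45], [-1.56, 4.7], [0.09, 2.05], [-2.69, 2.69]. Speed limits (rad/s): [2.57, 2.57, 3.14, 3.14, 3.14, 3.14, 3.14].

## Interface

Orientations are given as a rotation vector (axis times angle).
In Python, from bench import get_state, get_image, camera_info, close_job gives the robot as it stands.
- The arm moves only by the tool jog_arm, never from a script. Its argument "targets" is a list of rows, each a list of 7 numbers: the turn, a rotation vector about the tool's x, y, z in degrees, then the shift along the tool's x, y, z in cm, then the finger opening in cm, from 0 to 8.7. In form: [[wx, wy, wz, tx, ty, tz, jaw], ...]. A call has 1 to 10 rows; each row shifts and turns the commanded pose from where the row before left it, along the tool's axes as they then stand; what a row does not reach is not made up. A row lasts 1/8 s, in which the tool goes at most 62.5 mm and 10.7 degrees, less where a joint would pass 70% of its speed; a pose out of reach is approached as far as the arm can. A call is refused whole if a number of a shift passes 6.25 or a number of a turn 10.7, either way. A call with a gripper value outside its range is refused whole. The fingers move at their own pace and stop on an object; "squeeze" is the grip in N (left out, the last holds). Time passes only in rows, so rows that do not move let the fingers close. It gives the time, the measured TCP pose, the force and the opening at its end, in the units of the state.
- get_state(): the state, without advancing time (a new reading comes with each control period).
- get_image(name): name is "scene" or "top" or "wrist"; returns (picture, depth): 400x640x3 uint8, red, green, blue; 400x640 float32, m along the optical axis (not along the pixel's ray), 0 where there is no reading.
- camera_info(name): a dict with "intrinsics" (3x3 intrinsics, pixels), "k1" (the pictures are not rectified: a ray, as slopes to the right and down, at radius r is drawn at 1 + k1 r^2 times it, then the intrinsics apply), "world_from_camera" (4x4, takes a point from camera to world coordinates); the wrist camera has in their place "mount" (4x4, takes a point from camera to tool coordinates, whose origin is the TCP and whose axes are the tool frame's). Camera axes: x right, y up, looking along -z (the intrinsics and any distortion apply to the point x, -y, -z); pixel columns grow to the right and rows downward; lengths in m; the calibration is good to about 2 mm. A picture is of the moment at which its call begins: read the wrist's pose just before it. camera_info takes no time and is no camera call.
- close_job(): hands the job in, once; it reports no verdict.
The state is a dict: "time": time; "joint_positions": joint angles; "qd": joint speeds; "joint_torque": joint torques, N m; "position": TCP position; "tool_rot": TCP orientation; "ft_force": force on the tool from outside, world axes, zero at the start; "torque": the same for the moment, N m; "grip_width": opening from 0.0 (shut) to 1.0 (fully open).
Only numpy, scipy, OpenCV 4.12 (cv2) and the standard library are available. Lean on these libraries where they do the work, as an engineer would, in place of code of your own. Each camera call takes 0.05 s, during which the arm holds its last target.

## Working session

There is one attempt and no reset: what is moved stays moved. The work goes in short steps, Python scripts to look and compute and a tool call to move; the robot and the scene stay as the last step left them, time stands still between calls to the robot, and variables do not carry over. Pictures are saved under pics/ and viewed, and the job is handed in when it is done.

Besides the shell and the picture viewer there is one more tool, called by a JSON object that holds its "fn" and its "kwargs", one argument or row to a line. jog_arm: Moves the arm, as the interface text tells. Its arguments: {"type":"object","properties":{"targets":{"type":"array"},"squeeze":{"type":"number"}},"required":["targets"]}

```bash
ls; mkdir -p pics
cat > h.py <<'E'
import numpy as np,cv2
from bench import *
from scipy.spatial.transform import Rotation as R
def snap(name,fn):
    s=get_state(); p,d=get_image(name); np.savez('pics/'+fn+'.npz',p=p,d=d,pos=s['position'],rot=s['tool_rot'])
    cv2.imwrite('pics/'+fn+'.png',p[:,:,::-1]); return s,p,d
def wfc(name,z=None):
    ci=camera_info(name)
    if name!='wrist': return ci,np.array(ci['world_from_camera'])
    T=np.eye(4);T[:3,:3]=R.from_rotvec(z['rot']).as_matrix();T[:3,3]=z['pos']
    return ci,T@np.array(ci['mount'])
def ray(name,u,v,z=None):
    ci,T=wfc(name,z);K=np.array(ci['intrinsics'])
    a=np.array([(u-K[0,2])/K[0,0],(v-K[1,2])/K[1,1]]);b=a.copy()
    for _ in range(20): b=a/(1+ci['k1']*(b@b))
    return T[:3,3],T[:3,:3]@np.array([b[0],-b[1],-1])
def pxd(name,u,v,d,z=None):
    o,r=ray(name,u,v,z);return o+r*d
def pxz(name,u,v,h,z=None):
    o,r=ray(name,u,v,z);return o+r*(h-o[2])/r[2]
def proj(name,P,z=None):
    ci,T=wfc(name,z);K=np.array(ci['intrinsics']);c=np.linalg.inv(T)@np.append(P,1)
    b=np.array([c[0],-c[1]])/-c[2];b=b*(1+ci['k1']*(b@b));return K[0,0]*b[0]+K[0,2],K[1,1]*b[1]+K[1,2]
E
python3 - <<'E'
from h import *
s,p,d=snap('top','top0');snap('scene','scene0');print(s)
for n in('top','scene','wrist'):print(camera_info(n))
E
```

```text
pics
{'time': 0.0, 'joint_positions': array([ 1.17314299,  0.32182793, -0.07009581,  1.45167975,  0.02261665,
        1.37078818, -0.05686109]), 'qd': array([ 0.00089373, -0.00127233,  0.00052585, -0.00076887,  0.00058508,
       -0.00066281,  0.00016767]), 'joint_torque': array([-8.47177180e-04, -4.91298580e+01, -4.04331805e-01, -3.12527490e+01,
       -6.37756381e-02,  4.37952520e-02,  1.59146066e-04]), 'position': array([ 0.2598907 , -0.59521793,  0.24045598]), 'tool_rot': array([ 0.90171584,  1.3780412 , -0.9001453 ]), 'ft_force': array([-0.39831329,  0.01492882, -0.15799931]), 'torque': array([-0.02714669, -0.0285589 ,  0.00815873]), 'grip_width': 0.9988905844387536}
{'intrinsics': array([[454.84136363,   0.        , 314.15044117],
       [  0.        , 454.84136363, 208.45974872],
       [  0.        ,   0.        ,   1.        ]]), 'k1': 0.04524861253606798, 'world_from_camera': array([[-0.00969747,  0.98871762, -0.14947717,  0.41245149],
       [-0.99986925, -0.00765334,  0.01424442, -0.01922338],
       [ 0.01293971,  0.14959576,  0.98866257,  1.24913018],
       [ 0.       
[... 358 characters left out ...]
  0.09937733,  0.09333892],
       [ 0.00281983,  0.67955679,  0.73361749,  0.90097449],
       [ 0.        ,  0.        ,  0.        ,  1.        ]])}
{'intrinsics': array([[340.65974635,   0.        , 322.29017395],
       [  0.        , 340.65974635, 195.4331751 ],
       [  0.        ,   0.        ,   1.        ]]), 'k1': -0.05274145887220733, 'mount': array([[-1.62742097e-04,  3.06387764e-01, -9.51906777e-01,
        -1.43886650e-01],
       [-1.38351938e-03,  9.51905809e-01,  3.06387690e-01,
         8.47374432e-02],
       [ 9.99999030e-01,  1.36684365e-03,  2.68978262e-04,
        -6.81538370e-04],
       [ 0.00000000e+00,  0.00000000e+00,  0.00000000e+00,
         1.00000000e+00]])}
```

View pics/top0.png

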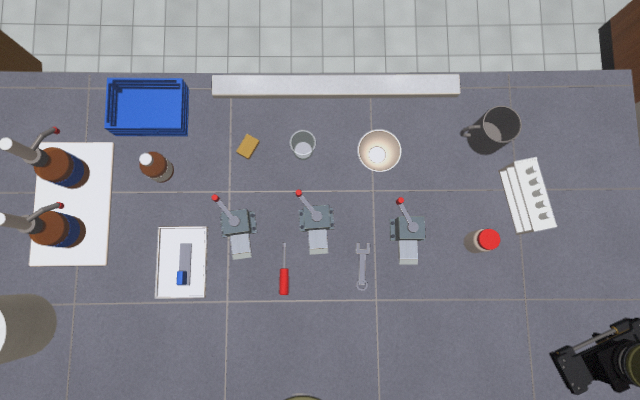

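View pics/scene0.png

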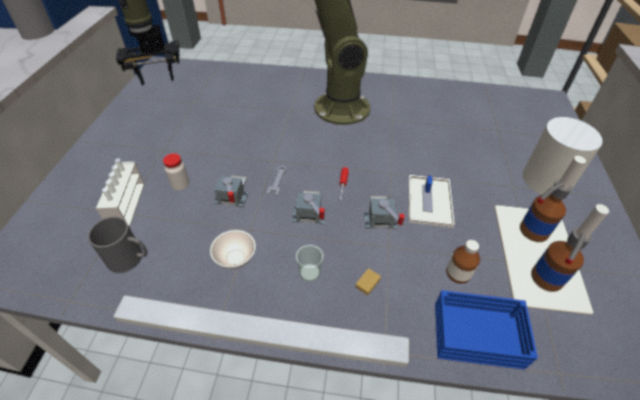

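Run:
```python
from h import *
p=np.load('pics/top0.npz')['p'][:,:,::-1]
cv2.imwrite('pics/c1.png',cv2.resize(p[180:310,140:270],None,fx=6,fy=4.6*6/4.6,interpolation=cv2.INTER_CUBIC)[:600] if 0 else cv2.resize(p[185:305,145:265],None,fx=5,fy=5,interpolation=cv2.INTER_CUBIC))
cv2.imwrite('pics/c2.png',cv2.resize(p[180:300,285:435],None,fx=5,fy=5,interpolation=cv2.INTER_CUBIC))
```

```text
(no output)
```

View pics/c1.png

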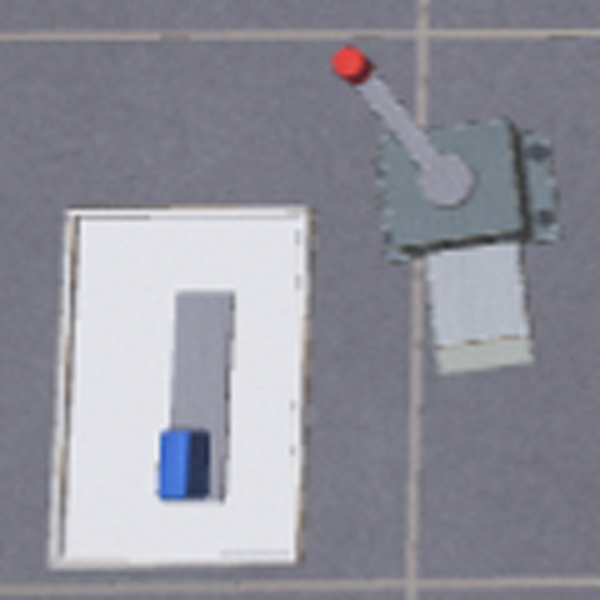

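View pics/c2.png

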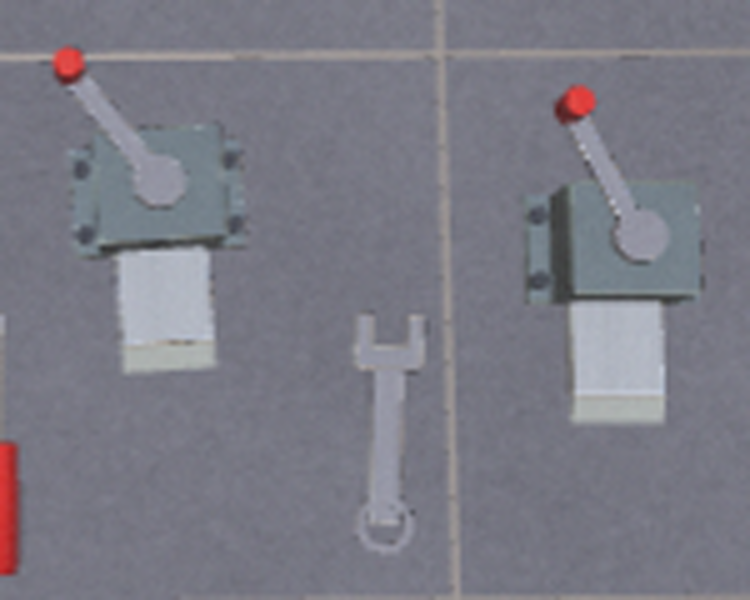

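Run:
```python
from h import *
f1=lambda x,y:(145+x/5,185+y/5); f2=lambda x,y:(285+x/5,180+y/5)
G={'L':(f1,(446,180),(437,348),(530,336),(350,65)),
'M':(f2,(159,181),(123,345),(216,340),(69,64)),
'R':(f2,(641,237),(571,396),(664,394),(575,104))}
for k,(f,h,a,b,pin) in G.items():
    H=pxz('top',*f(*h),.077);A=pxz('top',*f(*a),.014);B=pxz('top',*f(*b),.014);P=pxz('top',*f(*pin),.101)
    M=(A+B)/2;d=(H-M)[:2];t=B-A;
    print(k,'hub',H[:2].round(4),'ledge w',np.linalg.norm(A-B).round(4),'dist',np.linalg.norm(d).round(4),'yaw(hub)',np.degrees(np.arctan2(d[1],d[0])).round(1),'yaw(edge)',np.degrees(np.arctan2(t[0],-t[1])).round(1),'pin',P[:2].round(4),np.linalg.norm((P-H)[:2]).round(4),np.degrees(np.arctan2(*(P-H)[:2][::-1])).round(1))
q=lambda x,y,h:pxz('top',*f1(x,y),h)[:2].round(4)
print('handle top corners z.054',q(160,430,.054),q(190,430,.054),q(180,500,.054),q(160,500,.054))
print('plate nose',q(177,292,.010),q(235,292,.010),'rear r',q(223,501,.010))
print('tray',q(67,208,.016),q(308,208,.016),q(297,563,.016),q(50,567,.016))
z=np.load('pics/top0.npz');d=z['d']
u,v=f1(175,465);print(pxd('top',u,v,d[int(round(v)),int(round(u))]))
for n,u,v in(('amber',158,165),('driver top',284,243),('driver end',284,294),('wrench',362,243),('wrench',363,289),('brass',248,147),('beaker',303,144),('redcap',488,239)):print(n,pxz('top',u,v,.01)[:2].round(3))
s=get_state();print(R.from_rotvec(s['tool_rot']).as_matrix().round(3))
```

```text
L hub [0.5585 0.171 ] ledge w 0.0502 dist 0.0811 yaw(hub) 8.1 yaw(edge) 6.8 pin [0.615  0.2167] 0.0727 39.0
M hub [ 0.5693 -0.0428] ledge w 0.0505 dist 0.0801 yaw(hub) 4.3 yaw(edge) 2.6 pin [0.627  0.0032] 0.0738 38.6
R hub [ 0.538  -0.2924] ledge w 0.0503 dist 0.0789 yaw(hub) -1.3 yaw(edge) 0.8 pin [ 0.6042 -0.2559] 0.0755 28.9
handle top corners z.054 [0.4326 0.3192] [0.4324 0.3038] [0.3969 0.3076] [0.3971 0.3178]
plate nose [0.5071 0.3253] [0.5068 0.2943] rear r [0.3955 0.2969]
tray [0.5526 0.384 ] [0.5514 0.255 ] [0.3628 0.2555] [0.3627 0.3843]
[0.41469048 0.31064987 0.05465678]
amber [0.725 0.394]
driver top [0.505 0.046]
driver end [0.369 0.046]
wrench [ 0.504 -0.167]
wrench [ 0.38  -0.166]
brass [0.775 0.147]
beaker [ 0.783 -0.007]
redcap [ 0.512 -0.51 ]
[[-0.001  0.916  0.4  ]
 [ 0.002  0.4   -0.916]
 [-1.    -0.    -0.002]]
```

{"fn": "jog_arm", "kwargs": {
  "targets": [
    [8,0,0,0,0,0,8.7],
    [8,0,0,0,0,0,8.7],
    [7.6,0,0,0,0,0,8.7],
    [0,0,0,0,3.4,-4.3,8.7],
    [0,0,0,0,3.4,-4.3,8.7],
    [0,0,0,0,3.4,-4.3,8.7],
    [0,0,0,0,3.4,-4.3,8.7],
    [0,0,0,0,3.4,-4.3,8.7],
    [0,0,0,0,3.4,-4.3,8.7],
    [0,0,0,0,3.4,-4.3,8.7]
  ]
}}

```text
time: 1.35
position: [0.4988, -0.2932, 0.2412]
tool_rot: [1.209, 1.209, -1.21]
ft_force: [0.9, 0.0, -0.7]
grip_width: 1.002
```

Run:
```python
from h import *
s,p,d=snap('wrist','w1');print(s['time'],s['position'],R.from_rotvec(s['tool_rot']).as_matrix().round(3),s['ft_force'])
```

```text
1.35 [ 0.49883468 -0.29315125  0.24124363] [[-0.  1. -0.]
 [ 0. -0. -1.]
 [-1. -0. -0.]] [ 0.94317108  0.04227134 -0.67918637]
```

View pics/w1.png

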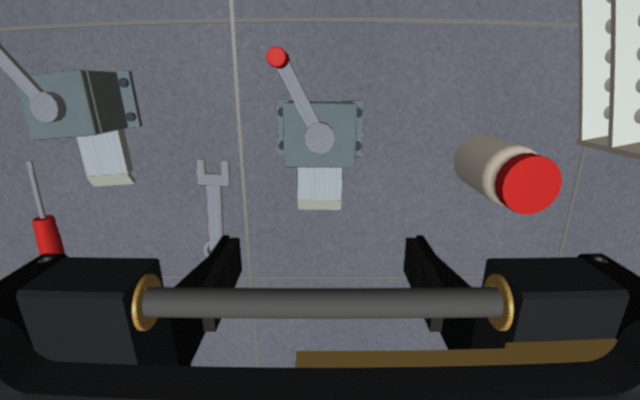

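Run:
```python
from h import *
z=np.load('pics/w1.npz')
cv2.imwrite('pics/c3.png',cv2.resize(z['p'][40:220,250:390,::-1],None,fx=3.3,fy=3.3,interpolation=cv2.INTER_CUBIC))
```

```text
(no output)
```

View pics/c3.png

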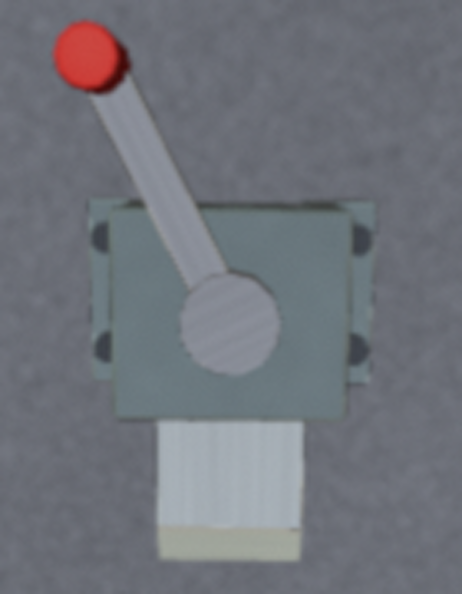

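{"fn": "jog_arm", "kwargs": {
  "targets": [
    [0,0,0,0,0,-5,8.7],
    [0,0,0,0,0,-5,8.7],
    [0,0,0,0,0,-5,8.7],
    [0,0,0,0,0,-5,8.7],
    [0,0,0,0,0,-5,8.7],
    [0,0,0,0,0,0,8.7]
  ]
}}

```text
time: 2.15
position: [0.498, -0.0399, 0.2416]
tool_rot: [1.204, 1.214, -1.203]
ft_force: [0.6, -0.8, 0.2]
grip_width: 0.998
```

Run:
```python
from h import *
s,p,d=snap('wrist','w2');print(s['time'],s['position'],s['qd'].round(3))
cv2.imwrite('pics/c4.png',cv2.resize(p[40:220,240:400,::-1],None,fx=3.3,fy=3.3,interpolation=cv2.INTER_CUBIC))
```

```text
2.15 [ 0.49796742 -0.03985874  0.24157801] [ 0.04   0.014  0.078 -0.009  0.051 -0.001  0.025]
```

{"fn": "jog_arm", "kwargs": {
  "targets": [
    [0,0,0,0,0,-5.2,8.7],
    [0,0,0,0,0,-5.2,8.7],
    [0,0,0,0,0,-5.2,8.7],
    [0,0,0,0,0,-5.2,8.7],
    [0,0,0,0,0,0,8.7]
  ]
}}

```text
time: 2.82
position: [0.4977, 0.1666, 0.2414]
tool_rot: [1.206, 1.214, -1.204]
ft_force: [0.1, -0.9, -0.3]
grip_width: 1.003
```

Run:
```python
from h import *
s,p,d=snap('wrist','w3');print(s['time'],s['position'],s['qd'].round(3))
cv2.imwrite('pics/c5.png',cv2.resize(p[40:220,240:400,::-1],None,fx=3.3,fy=3.3,interpolation=cv2.INTER_CUBIC))
```

```text
2.825 [0.49769478 0.1666169  0.24139678] [ 0.042 -0.012  0.076  0.017  0.04   0.014  0.032]
```

View pics/c4.png

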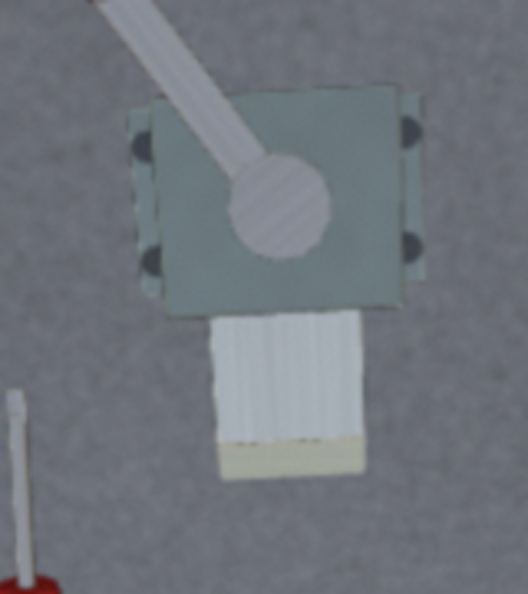

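View pics/c5.png

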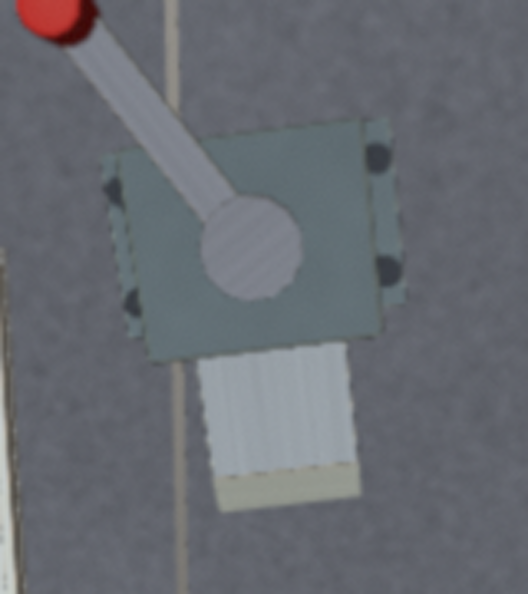

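Run:
```python
from h import *
# hub, ledge edge L,R ; housing top corners FL FR BL BR ; pin
G={'R':('w1',250,(230,323),(158,526),(301,528),(115,416),(347,416),(110,207),(349,208),(88,55)),
'M':('w2',240,(280,206),(218,444),(365,435),(167,316),(402,304),(152,99),(398,86),None),
'L':('w3',240,(252,247),(216,477),(357,461),(152,360),(382,333),(118,150),(362,120),(52,5))}
for k,(fn,u0,hub,a,b,fl,fr,bl,br,pin) in G.items():
    z=np.load('pics/%s.npz'%fn)
    f=lambda c,h:pxz('wrist',u0+c[0]/3.3,40+c[1]/3.3,h,z)[:2]
    H=f(hub,.077);A=f(a,.014);B=f(b,.014);C=[f(c,.066) for c in(fl,fr,bl,br)]
    M=(A+B)/2;d=H-M;yd=lambda p,q:np.degrees(np.arctan2(*(q-p)[::-1])).round(1)
    cen=np.mean(C,0)
    print(k,'hub',H.round(4),'housing c',cen.round(4),'w',np.linalg.norm(C[0]-C[1]).round(4),np.linalg.norm(C[0]-C[2]).round(4),'ledge w',np.linalg.norm(A-B).round(4),np.linalg.norm(d).round(4),'yaw hub',yd(M,H),'edges',yd(B,A)-90,yd(C[1],C[0])-90,yd(C[3],C[2])-90,yd(C[0],C[2]),yd(C[1],C[3]),'cen-M',yd(M,cen))
    if pin: P=f(pin,.101);print('  pin',P.round(4),np.linalg.norm(P-H).round(4),yd(H,P))
```

```text
R hub [ 0.5387 -0.2902] housing c [ 0.5395 -0.2902] w 0.0674 0.0589 ledge w 0.0498 0.08 yaw hub -0.7 edges -0.9000000000000057 -0.09999999999999432 -0.29999999999999716 -0.6 1.0 cen-M -0.7
  pin [ 0.6058 -0.257 ] 0.0749 26.3
M hub [ 0.5689 -0.0408] housing c [ 0.5691 -0.0408] w 0.0665 0.0584 ledge w 0.0501 0.0799 yaw hub 3.6 edges 4.0 3.299999999999997 3.299999999999997 2.9 3.3 cen-M 3.6
L hub [0.5578 0.1731] housing c [0.558  0.1729] w 0.0661 0.0582 ledge w 0.0486 0.0801 yaw hub 7.6 edges 7.0 7.0 6.900000000000006 7.7 7.2 cen-M 7.4
  pin [0.6156 0.2196] 0.0741 38.8
```

{"fn": "jog_arm", "kwargs": {
  "targets": [
    [0,0,0,1,-2.1,-3.6,8.7],
    [0,0,0,1,-2.1,-3.6,8.7],
    [0,0,0,1,-2.1,-3.6,8.7],
    [0,0,0,1,-2.0,-3.4,8.7],
    [0,0,0,2,0,0,8.7],
    [0,0,0,0,0,0,8.7],
    [0,0,0,0,0,0,8.7]
  ]
}}

```text
time: 3.75
position: [0.4167, 0.3035, 0.1818]
tool_rot: [1.212, 1.207, -1.212]
ft_force: [0.1, 0.3, -1.1]
grip_width: 1.0
```

Run:
```python
from h import *
s,p,d=snap('wrist','w4');print(s['time'],s['position'],R.from_rotvec(s['tool_rot']).as_matrix().round(3),s['ft_force'])
cv2.imwrite('pics/w4b.png',p[:,:,::-1])
```

```text
3.75 [0.41674209 0.30350386 0.1818455 ] [[ 0.     1.    -0.004]
 [-0.001 -0.004 -1.   ]
 [-1.     0.     0.001]] [ 0.0539022   0.30240773 -1.1297584 ]
```

View pics/w4.png

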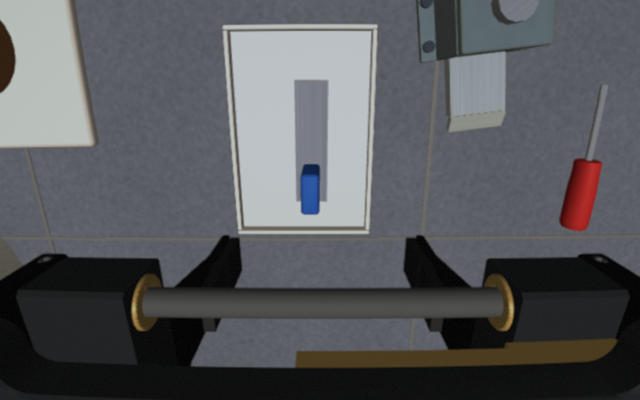

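Run:
```python
from h import *
z=np.load('pics/w4.npz')
for n,u,v,h in(('nl',295,80,.010),('nr',327,80,.01),('rr',328,202,.01),('rl',297,202,.01),('hfl',302,175,.054),('hfr',319,175,.054),('hrr',320,213,.054),('hrl',301.5,213,.054),('tfl',224,26,.016),('tfr',377,26,.016),('trr',368,233,.016),('trl',240,233,.016)):print(n,pxz('wrist',u,v,h,z)[:2].round(4))
cv2.imwrite('pics/c6.png',cv2.resize(z['p'][70:220,280:345,::-1],None,fx=4,fy=4,interpolation=cv2.INTER_CUBIC))
```

```text
nl [0.5069 0.3277]
nr [0.5067 0.2995]
rr [0.3929 0.2986]
rl [0.3931 0.329 ]
hfl [0.4316 0.3207]
hfr [0.4315 0.3067]
hrr [0.3981 0.3062]
hrl [0.3982 0.3219]
tfl [0.5509 0.3856]
tfr [0.5498 0.2578]
trr [0.3622 0.259 ]
trl [0.3628 0.3862]
```

View pics/c6.png

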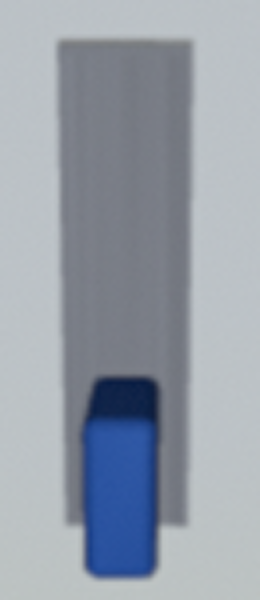

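{"fn": "jog_arm", "kwargs": {
  "targets": [
    [0,0,0,3,-0.3,-1.0,5],
    [0,0,0,4,0,0,5],
    [0,0,0,4,0,0,5],
    [0,0,0,2.5,0,0,5],
    [0,0,0,1,0,0,5],
    [0,0,0,0,0,0,5]
  ],
  "squeeze": 40
}}

```text
time: 4.55
position: [0.4128, 0.3151, 0.0368]
tool_rot: [1.21, 1.209, -1.21]
ft_force: [-0.4, -0.1, -0.1]
grip_width: 0.579
```

Run:
```python
from h import *
s,p,d=snap('wrist','w5');print(s['time'],s['position'],R.from_rotvec(s['tool_rot']).as_matrix().round(3),s['ft_force'])
```

```text
4.55 [0.41278729 0.31507829 0.0368152 ] [[ 0.     1.    -0.001]
 [-0.    -0.001 -1.   ]
 [-1.     0.     0.   ]] [-0.36662981 -0.09240632 -0.07158539]
```

View pics/w5.png

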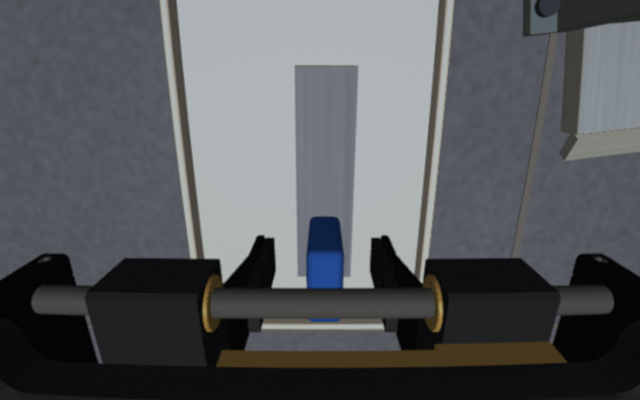

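{"fn": "jog_arm", "kwargs": {
  "targets": [
    [0,0,0,0,0.1,0,1],
    [0,0,0,0,0,0,1],
    [0,0,0,0,0,0,1],
    [0,0,0,0,0,0,1],
    [0,0,0,0,0,0,1]
  ],
  "squeeze": 45
}}

```text
time: 5.22
position: [0.4133, 0.3151, 0.0366]
tool_rot: [1.209, 1.209, -1.209]
ft_force: [-0.4, -0.6, 2.3]
grip_width: 0.179
```

{"fn": "jog_arm", "kwargs": {
  "targets": [
    [0,0,0,-2,0,0,1],
    [0,0,0,-4,0,0,1],
    [0,0,0,-4,0,0,1],
    [0,0,0,0,0,0,1],
    [0,0,0,0,0,0,1]
  ]
}}

```text
time: 5.85
position: [0.4128, 0.3149, 0.1363]
tool_rot: [1.208, 1.209, -1.21]
ft_force: [0.6, -0.1, -3.0]
grip_width: 0.18
```

Run:
```python
from h import *
s,p,d=snap('wrist','w6');print(s['time'],s['position'],R.from_rotvec(s['tool_rot']).as_matrix().round(3),s['ft_force'],s['torque'])
```

```text
5.85 [0.41280145 0.31485971 0.13631783] [[-0.     1.    -0.   ]
 [-0.001 -0.    -1.   ]
 [-1.    -0.     0.001]] [ 0.61692918 -0.12031111 -3.03158132] [ 0.02577066  0.07778305 -0.03303312]
```

View pics/w6.png

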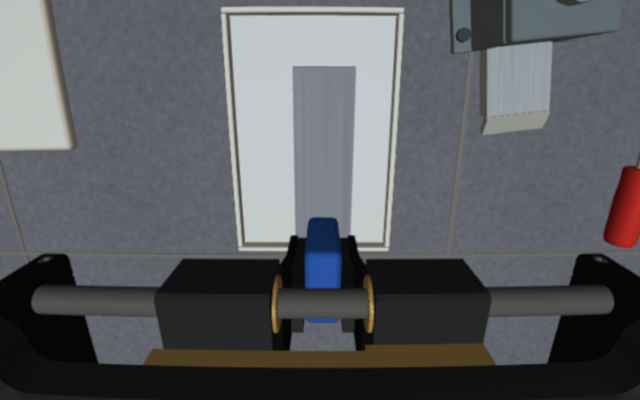

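Run:
```python
from h import *
z=np.load('pics/w6.npz')
h=z['pos'][2]-.027
a=pxz('wrist',293,67,h,z);b=pxz('wrist',355,67,h,z);c=pxz('wrist',295,200,h,z);e=pxz('wrist',352,200,h,z)
print((np.array([a,b,c,e])-z['pos']).round(4))
d=z['d'];print([(pxd('wrist',324,v,d[v,324],z)-z['pos']).round(4) for v in(72,100,140,180,205)])
```

```text
[[ 0.0934  0.0144 -0.027 ]
 [ 0.0933 -0.015  -0.027 ]
 [ 0.027   0.0151 -0.027 ]
 [ 0.0269 -0.0151 -0.027 ]]
[array([ 0.091 , -0.0003, -0.0258]), array([ 0.0781, -0.0003, -0.0272]), array([ 0.0589, -0.0003, -0.0253]), array([ 0.0382, -0.0003, -0.0257]), array([ 0.0244, -0.0003, -0.0263])]
```

{"fn": "jog_arm", "kwargs": {
  "targets": [
    [0,0,0,0,0.2,4.0,1],
    [0,0,0,0,0.2,4.0,1],
    [0,0,0,0,0.2,4.0,1],
    [0,0,0,0,0.2,4.0,1],
    [-7.3,0,0,0,0,0,1],
    [0,0,0,3,0,0,1],
    [0,0,0,2.5,0,0,1],
    [0,0,0,0,0,0,1],
    [0,0,0,0,0,0,1]
  ]
}}

```text
time: 7.02
position: [0.4212, 0.1555, 0.0817]
tool_rot: [1.115, 1.267, -1.115]
ft_force: [0.5, -0.6, -1.6]
grip_width: 0.182
```

```bash
cat >> h.py <<'E'
GD={'R':(.539,-.2905,-.4),'M':(.569,-.041,3.4),'L':(.558,.173,7.3)}
def rel(g,s):
    gx,gy,y=GD[g];y=np.radians(y);d=np.array(s['position'][:2])-[gx,gy]
    M=R.from_rotvec(s['tool_rot']).as_matrix();hd=np.degrees(np.arctan2(M[1,1],M[0,1]))
    c,sn=np.cos(y),np.sin(y);f=s['ft_force']
    print('t %.2f guide-frame TCP x %.1f y %.1f mm, z %.1f, heading err %.2f, tilt %s, force along %.2f lat %.2f z %.2f'%(s['time'],1e3*(c*d[0]+sn*d[1]),1e3*(-sn*d[0]+c*d[1]),1e3*s['position'][2],hd-GD[g][2],M[2].round(4),c*f[0]+sn*f[1],-sn*f[0]+c*f[1],f[2]))
E
python3 - <<'E'
from h import *
s,p,d=snap('wrist','w7');rel('L',s)
E
```

```text
t 7.03 guide-frame TCP x -137.9 y 0.0 mm, z 81.7, heading err 0.01, tilt [-1.e+00 -5.e-04 -3.e-04], force along 0.44 lat -0.65 z -1.56
```

View pics/w7.png

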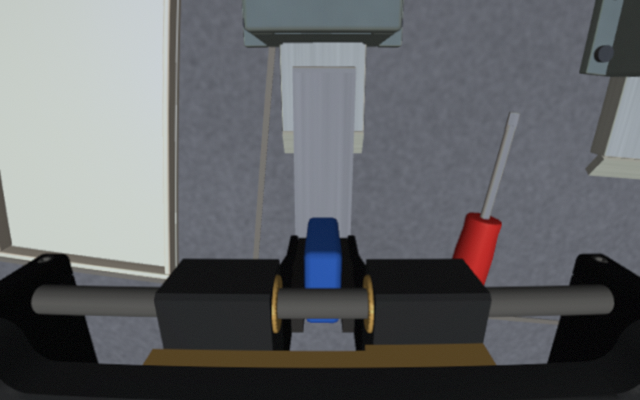

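{"fn": "jog_arm", "kwargs": {
  "targets": [
    [0,0,0,2,0,0,1],
    [0,0,0,1,0,0,1],
    [0,0,0,0.4,0,0,1],
    [0,0,0,0,0,0,1],
    [0,0,0,0,0,0,1]
  ]
}}

```text
time: 7.7
position: [0.4217, 0.1554, 0.048]
tool_rot: [1.115, 1.266, -1.114]
ft_force: [0.7, 0.6, -2.1]
grip_width: 0.177
```

{"fn": "jog_arm", "kwargs": {
  "targets": [
    [0,0,0,0,1.0,0,1],
    [0,0,0,0,1.0,0,1],
    [0,0,0,0,0,0,1]
  ]
}}

```text
time: 8.07
position: [0.4423, 0.1581, 0.0477]
tool_rot: [1.116, 1.267, -1.114]
ft_force: [-0.5, 0.3, -1.7]
grip_width: 0.18
```

Run:
```python
from h import *
rel('L',get_state())
```

```text
t 8.07 guide-frame TCP x -116.7 y -0.1 mm, z 47.7, heading err -0.04, tilt [-1.e+00  7.e-04 -9.e-04], force along -0.44 lat 0.38 z -1.67
```

{"fn": "jog_arm", "kwargs": {
  "targets": [
    [0,0,0,0,0.7,0,1],
    [0,0,0,0,0.7,0,1]
  ]
}}

```text
time: 8.32
position: [0.4554, 0.1596, 0.0475]
tool_rot: [1.115, 1.267, -1.115]
ft_force: [-0.6, -1.0, -1.1]
grip_width: 0.181
```

{"fn": "jog_arm", "kwargs": {
  "targets": [
    [0,0,0,0,0.7,0,1],
    [0,0,0,0,0.7,0,1]
  ]
}}

```text
time: 8.57
position: [0.4694, 0.1614, 0.0475]
tool_rot: [1.115, 1.267, -1.115]
ft_force: [-0.5, 1.1, -2.5]
grip_width: 0.177
```

{"fn": "jog_arm", "kwargs": {
  "targets": [
    [0,0,0,0,0.7,0,1],
    [0,0,0,0,0.7,0,1]
  ]
}}

```text
time: 8.82
position: [0.4832, 0.1632, 0.0475]
tool_rot: [1.115, 1.267, -1.115]
ft_force: [0.1, -0.0, -2.0]
grip_width: 0.179
```

Run:
```python
from h import *
rel('L',get_state())
```

```text
t 8.82 guide-frame TCP x -75.4 y -0.2 mm, z 47.5, heading err -0.01, tilt [-1.e+00 -1.e-04  1.e-04], force along 0.13 lat -0.04 z -2.04
```

{"fn": "jog_arm", "kwargs": {
  "targets": [
    [0,0,0,0,0.8,0,1],
    [0,0,0,0,0.8,0,1]
  ]
}}

```text
time: 9.07
position: [0.4992, 0.1652, 0.0475]
tool_rot: [1.115, 1.267, -1.115]
ft_force: [0.2, 0.8, -1.9]
grip_width: 0.179
```

{"fn": "jog_arm", "kwargs": {
  "targets": [
    [0,0,0,0,0.7,0,1]
  ]
}}

```text
time: 9.2
position: [0.5061, 0.1661, 0.0475]
tool_rot: [1.115, 1.267, -1.115]
ft_force: [0.1, -0.1, -2.2]
grip_width: 0.179
```

Run:
```python
from h import *
rel('L',get_state());s,p,d=snap('top','top1')
cv2.imwrite('pics/c7.png',cv2.resize(p[180:270,190:290,::-1],None,fx=6,fy=6,interpolation=cv2.INTER_CUBIC))
s,p,d=snap('scene','sc1')
cv2.imwrite('pics/c8.png',cv2.resize(p[160:260,330:450,::-1],None,fx=6,fy=6,interpolation=cv2.INTER_CUBIC))
```

```text
t 9.20 guide-frame TCP x -52.3 y -0.2 mm, z 47.5, heading err -0.01, tilt [-1.  0.  0.], force along 0.06 lat -0.08 z -2.24
```

View pics/c7.png

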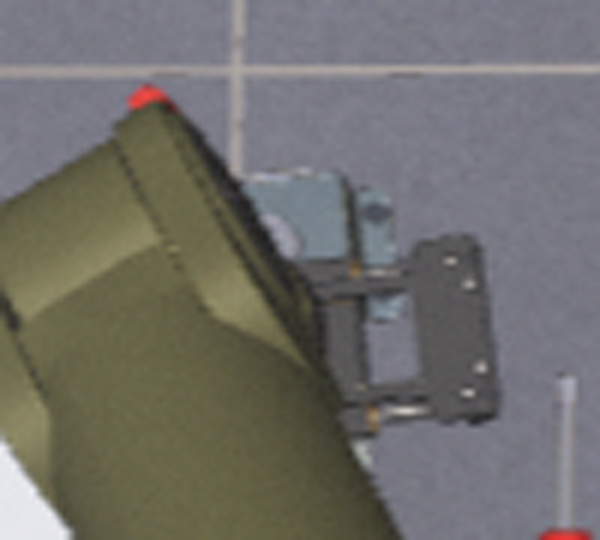

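View pics/c8.png

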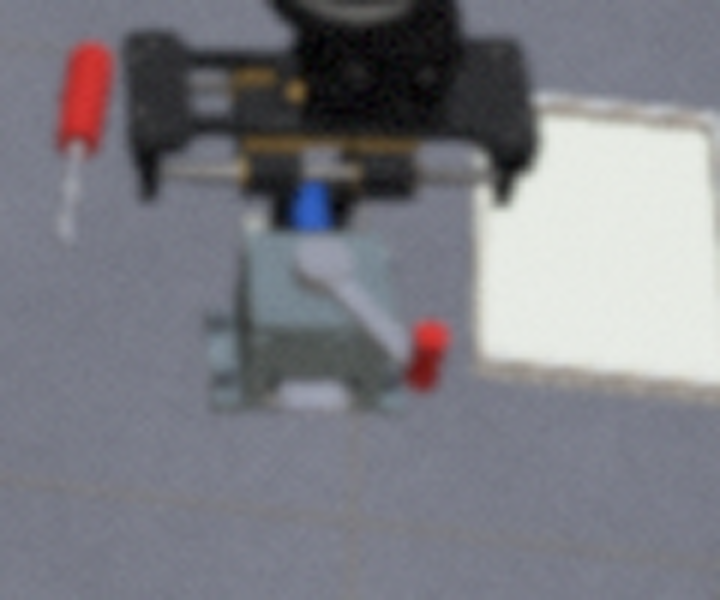

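{"fn": "jog_arm", "kwargs": {
  "targets": [
    [0,0,0,0,0,0,4],
    [0,0,0,0,0,0,4],
    [0,0,0,0,0,0,4],
    [0,0,0,-2,0,0,4],
    [0,0,0,-5,0,0,4],
    [0,0,0,-5,0,0,4],
    [0,0,0,0,4,-1.3,4],
    [0,0,0,0,4,-1.3,4],
    [0,0,0,0,3.6,-1.3,4],
    [0,0,0,0,0,0,4]
  ]
}}

```text
time: 10.55
position: [0.6171, 0.2209, 0.1683]
tool_rot: [1.116, 1.268, -1.113]
ft_force: [-0.2, -0.9, -0.3]
grip_width: 0.46
```

Run:
```python
from h import *
s,p,d=snap('wrist','w8');rel('L',s)
```

```text
t 10.55 guide-frame TCP x 64.7 y 40.0 mm, z 168.3, heading err 0.02, tilt [-1.0e+00  8.0e-04 -2.2e-03], force along -0.34 lat -0.88 z -0.30
```

View pics/w8.png

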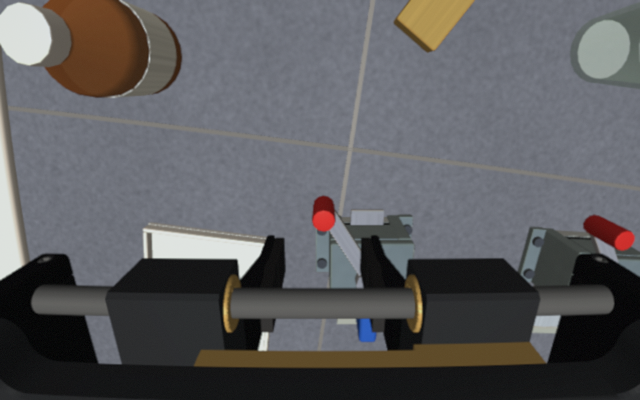

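Run:
```python
from h import *
z=np.load('pics/w8.npz');print(pxz('wrist',324,220,.101,z),z['pos'])
# nose: back face skirt edges
print(pxz('wrist',367,211,.02,z),pxz('wrist',367,224,.02,z))
gx,gy,y=GD['L'];y=np.radians(y)
for p in(pxz('wrist',352,211,.02,z),pxz('wrist',383,211,.02,z)):
  d=p[:2]-[gx,gy];print('guide',np.cos(y)*d[0]+np.sin(y)*d[1],-np.sin(y)*d[0]+np.cos(y)*d[1])
cv2.imwrite('pics/c9.png',cv2.resize(z['p'][180:260,290:440,::-1],None,fx=5,fy=5,interpolation=cv2.INTER_CUBIC))
```

```text
[0.61656666 0.22051199 0.101     ] [0.61708182 0.22085749 0.16826159]
[0.59802731 0.17823992 0.02      ] [0.58535113 0.17609807 0.02      ]
guide 0.04037903268028544 0.013847471344607485
guide 0.04035414065776318 -0.014565949390667524
```

View pics/c9.png

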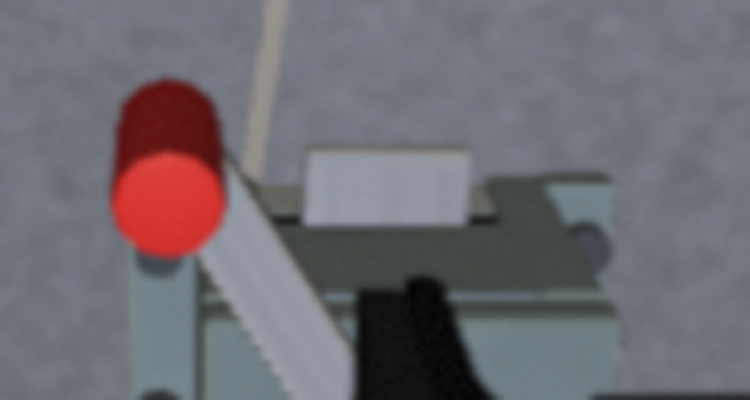

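{"fn": "jog_arm", "kwargs": {
  "targets": [
    [0,0,0,3,0,0,4],
    [0,0,0,2.8,0,0,4],
    [0,0,0,1,0,0,4],
    [0,0,0,0,0,0,2.0],
    [0,0,0,0,0,0,2.0],
    [0,0,0,0,0,0,2.0]
  ],
  "squeeze": 20
}}

```text
time: 11.35
position: [0.6163, 0.2198, 0.1009]
tool_rot: [1.116, 1.266, -1.113]
ft_force: [0.1, 0.0, -0.4]
grip_width: 0.253
```

Run:
```python
from h import *
s,p,d=snap('wrist','w9');rel('L',s)
```

```text
t 11.35 guide-frame TCP x 63.7 y 39.0 mm, z 100.9, heading err -0.01, tilt [-1.e+00  2.e-03 -2.e-04], force along 0.09 lat 0.00 z -0.39
```

View pics/w9.png

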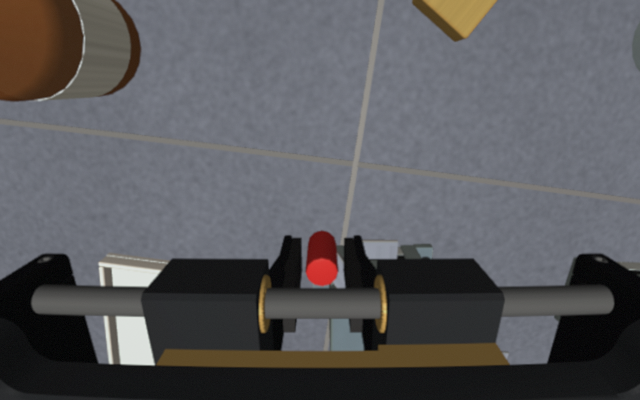

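{"fn": "jog_arm", "kwargs": {
  "targets": [
    [0,0,0,0,0.5,1.0,2.0],
    [0,0,0,0,0.4,1.1,2.0],
    [0,0,0,0,0.2,1.2,2.0],
    [0,0,0,0,0,1.2,2.0]
  ]
}}

```text
time: 11.9
position: [0.6326, 0.1747, 0.0994]
tool_rot: [1.115, 1.266, -1.116]
ft_force: [0.3, 2.1, -0.7]
grip_width: 0.228
```

{"fn": "jog_arm", "kwargs": {
  "targets": [
    [0,0,0,0,-0.2,1.2,2.0],
    [0,0,0,0,-0.35,1.1,2.0],
    [0,0,0,0,-0.5,1.05,2.0],
    [0,0,0,0,-0.5,0.7,2.0]
  ]
}}

```text
time: 12.4
position: [0.6216, 0.1333, 0.0995]
tool_rot: [1.115, 1.266, -1.115]
ft_force: [2.2, 2.5, -0.3]
grip_width: 0.23
```

Run:
```python
from h import *
s,p,d=snap('wrist','w10');rel('L',s)
```

```text
t 12.40 guide-frame TCP x 58.1 y -47.5 mm, z 99.5, heading err -0.03, tilt [-1.e+00 -2.e-04  2.e-04], force along 2.48 lat 2.16 z -0.28
```

View pics/w10.png

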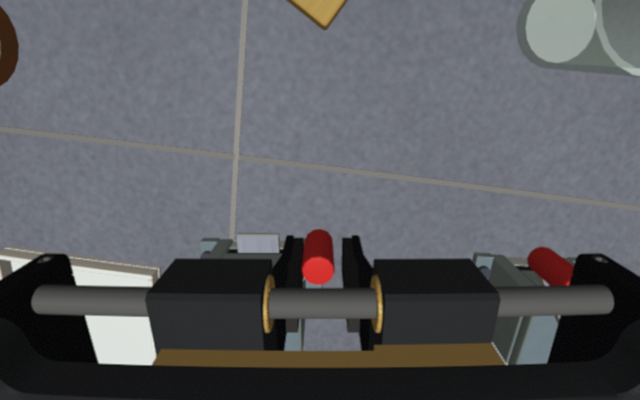

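{"fn": "jog_arm", "kwargs": {
  "targets": [
    [0,0,0,0,-0.2,0.2,2.0],
    [0,0,0,0,0,0,2.0]
  ]
}}

```text
time: 12.7
position: [0.6203, 0.1331, 0.0998]
tool_rot: [1.115, 1.267, -1.113]
ft_force: [3.0, 3.9, -0.3]
grip_width: 0.236
```

{"fn": "jog_arm", "kwargs": {
  "targets": [
    [0,0,0,0,-0.2,0.2,2.0],
    [0,0,0,0,0,0,2.0]
  ]
}}

```text
time: 12.95
position: [0.6191, 0.1328, 0.1001]
tool_rot: [1.117, 1.268, -1.11]
ft_force: [3.0, 7.5, -1.3]
grip_width: 0.226
```

Run:
```python
from h import *
s,p,d=snap('wrist','w11');rel('L',s)
```

```text
t 12.95 guide-frame TCP x 55.5 y -47.7 mm, z 100.1, heading err 0.12, tilt [-1.      0.0029 -0.0036], force along 3.97 lat 7.03 z -1.31
```

{"fn": "jog_arm", "kwargs": {
  "targets": [
    [0,0,0,0,0,0.4,2.0],
    [0,0,0,0,0,0,2.0],
    [0,0,0,0,0,0,2.0]
  ]
}}

```text
time: 13.38
position: [0.6191, 0.1325, 0.1001]
tool_rot: [1.119, 1.273, -1.105]
ft_force: [3.2, 13.0, -2.6]
grip_width: 0.231
```

Run:
```python
from h import *
s,p,d=snap('wrist','w11');rel('L',s)
```

```text
t 13.38 guide-frame TCP x 55.4 y -48.0 mm, z 100.1, heading err 0.26, tilt [-1.      0.0033 -0.008 ], force along 4.79 lat 12.52 z -2.57
```

{"fn": "jog_arm", "kwargs": {
  "targets": [
    [0,0,0,0,0.3,-0.7,2.5],
    [0,0,0,0,0,0,3.5],
    [0,0,0,0,0,0,3.5],
    [0,0,0,-2,0,0,3.5],
    [0,0,0,-5,0,0,3.5],
    [0,0,0,0,0,0,3.5]
  ]
}}

```text
time: 14.18
position: [0.6242, 0.1338, 0.1758]
tool_rot: [1.12, 1.26, -1.108]
ft_force: [0.1, 0.3, 0.4]
grip_width: 0.402
```

Run:
```python
from h import *
s,p,d=snap('wrist','w12');rel('L',s)
```

```text
t 14.18 guide-frame TCP x 60.7 y -47.3 mm, z 175.8, heading err -0.04, tilt [-1.0e+00  9.7e-03 -1.0e-04], force along 0.17 lat 0.25 z 0.44
```

View pics/w12.png

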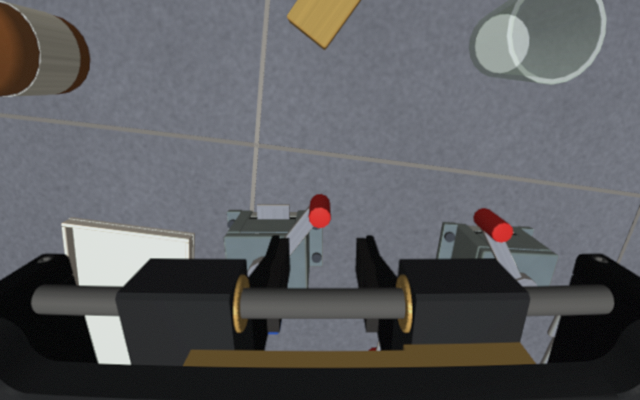

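Run:
```python
from h import *
z=np.load('pics/w12.npz');P=pxz('wrist',320,215,.101,z)
cv2.imwrite('pics/c10.png',cv2.resize(z['p'][180:260,220:370,::-1],None,fx=5,fy=5,interpolation=cv2.INTER_CUBIC))
d=P[:2]-[.558,.173];print(P,np.linalg.norm(d),7.3-np.degrees(np.arctan2(d[1],d[0])))
```

```text
[0.62466789 0.13616906 0.101     ] 0.07616511747928796 36.21862905903199
```

View pics/c10.png

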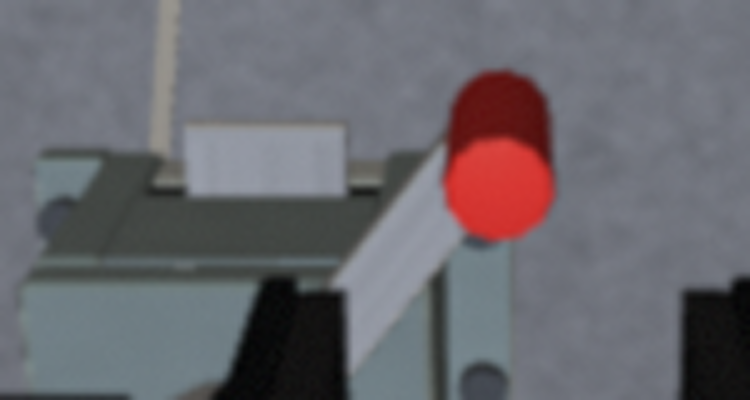

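{"fn": "jog_arm", "kwargs": {
  "targets": [
    [0,0,0,0,-3.8,-1.6,4],
    [0,0,0,0,-3.8,-1.6,4],
    [0,0,0,0,-3.7,-1.5,4],
    [0,0,0,3,0,0,4],
    [0,0,0,0,0,0,4],
    [0,0,0,0,0,0,4]
  ]
}}

```text
time: 14.98
position: [0.5036, 0.165, 0.1401]
tool_rot: [1.116, 1.266, -1.115]
ft_force: [0.5, 0.4, 0.7]
grip_width: 0.458
```

Run:
```python
from h import *
s,p,d=snap('wrist','w13');rel('L',s)
```

```text
t 14.97 guide-frame TCP x -54.9 y -1.0 mm, z 140.1, heading err -0.05, tilt [-1.e+00  1.e-04 -2.e-04], force along 0.50 lat 0.32 z 0.66
```

View pics/w13.png

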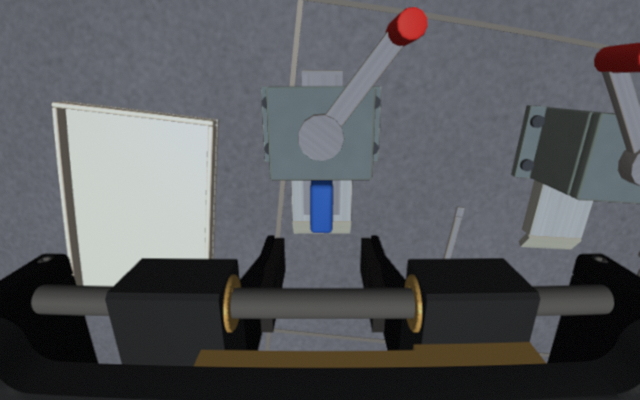

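{"fn": "jog_arm", "kwargs": {
  "targets": [
    [0,0,0,3,0.25,-0.1,4],
    [0,0,0,3,0,0,4],
    [0,0,0,2.2,0,0,4],
    [0,0,0,1.0,0,0,4],
    [0,0,0,0,0,0,4]
  ]
}}

```text
time: 15.65
position: [0.5057, 0.1666, 0.0476]
tool_rot: [1.115, 1.267, -1.115]
ft_force: [-0.3, -0.3, -0.3]
grip_width: 0.462
```

{"fn": "jog_arm", "kwargs": {
  "targets": [
    [0,0,0,0,0,0,1],
    [0,0,0,0,0,0,1],
    [0,0,0,0,0,0,1],
    [0,0,0,0,0,0,1]
  ],
  "squeeze": 58
}}

```text
time: 16.15
position: [0.5058, 0.1663, 0.0481]
tool_rot: [1.115, 1.266, -1.115]
ft_force: [-0.2, -0.5, 2.8]
grip_width: 0.179
```

Run:
```python
from h import *
s,p,d=snap('wrist','w14');rel('L',s);print(s['grip_width'])
```

```text
t 16.15 guide-frame TCP x -52.6 y -0.0 mm, z 48.1, heading err -0.05, tilt [-1.e+00  7.e-04  5.e-04], force along -0.25 lat -0.51 z 2.77
0.17944882619904703
```

View pics/w14.png

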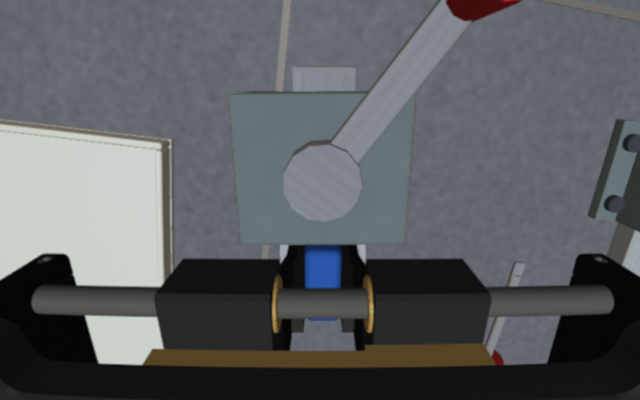

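{"fn": "jog_arm", "kwargs": {
  "targets": [
    [0,0,0,0,-0.5,0,1],
    [0,0,0,0,-0.8,0,1]
  ]
}}

```text
time: 16.45
position: [0.4955, 0.1653, 0.0482]
tool_rot: [1.119, 1.263, -1.109]
ft_force: [16.9, 1.6, -7.8]
grip_width: 0.18
```

{"fn": "jog_arm", "kwargs": {
  "targets": [
    [0,0,0,0,-1,0,1],
    [0,0,0,0,-1,0,1]
  ]
}}

```text
time: 16.7
position: [0.475, 0.1629, 0.0483]
tool_rot: [1.119, 1.264, -1.11]
ft_force: [6.3, 0.6, -1.6]
grip_width: 0.176
```

Run:
```python
from h import *
rel('L',get_state())
```

```text
t 16.70 guide-frame TCP x -83.6 y 0.5 mm, z 48.3, heading err -0.01, tilt [-1.      0.0058 -0.0012], force along 6.30 lat -0.18 z -1.63
```

{"fn": "jog_arm", "kwargs": {
  "targets": [
    [0,0,0,0,-1.2,0,1],
    [0,0,0,0,-1.2,0,1],
    [0,0,0,0,-1.2,0,1],
    [0,0,0,0,-1.2,0,1],
    [0,0,0,0,-0.8,0,1],
    [0,0,0,-2,0,0,1],
    [0,0,0,-4,0,0,1],
    [0,0,0,-2,0,0,1],
    [0,0,0,0,0,0,1],
    [0,0,0,0,0,0,1]
  ]
}}

```text
time: 17.95
position: [0.4154, 0.1546, 0.1258]
tool_rot: [1.113, 1.269, -1.118]
ft_force: [0.8, 0.2, -2.5]
grip_width: 0.179
```

Run:
```python
from h import *
s,p,d=snap('wrist','w15');rel('L',s);print(s['grip_width'],s['position'])
```

```text
t 17.95 guide-frame TCP x -143.8 y -0.1 mm, z 125.8, heading err -0.01, tilt [-1.0e+00 -3.8e-03  6.0e-04], force along 0.83 lat 0.05 z -2.50
0.17917701236335848 [0.41539077 0.15463745 0.12582833]
```

View pics/w15.png

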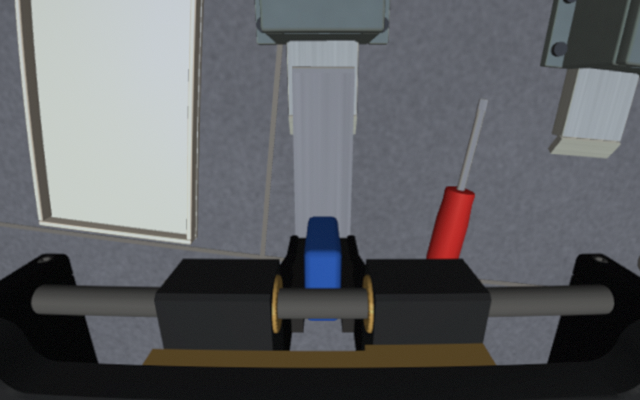

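{"fn": "jog_arm", "kwargs": {
  "targets": [
    [7.3,0,0,0,0,0,1],
    [0,0,0,0,0.1,-4.2,1],
    [0,0,0,0,0.2,-4.2,1],
    [0,0,0,0,0.2,-4.2,1],
    [0,0,0,0,0,-3.9,1],
    [0,0,0,0,0,0,1],
    [0,0,0,3,0,0,1],
    [0,0,0,2,0,0,1],
    [0,0,0,0,0,0,1],
    [0,0,0,0,0,0,1]
  ]
}}

```text
time: 19.25
position: [0.4225, 0.3202, 0.0779]
tool_rot: [1.21, 1.209, -1.209]
ft_force: [-0.4, 0.5, -1.4]
grip_width: 0.177
```

Run:
```python
from h import *
s,p,d=snap('wrist','w16');print(s['time'],s['position'],R.from_rotvec(s['tool_rot']).as_matrix().round(3),s['ft_force'])
```

```text
19.25 [0.42253945 0.32023627 0.07791457] [[ 0.     1.    -0.001]
 [ 0.    -0.001 -1.   ]
 [-1.     0.    -0.   ]] [-0.42223175  0.48156802 -1.43191989]
```

View pics/w16.png

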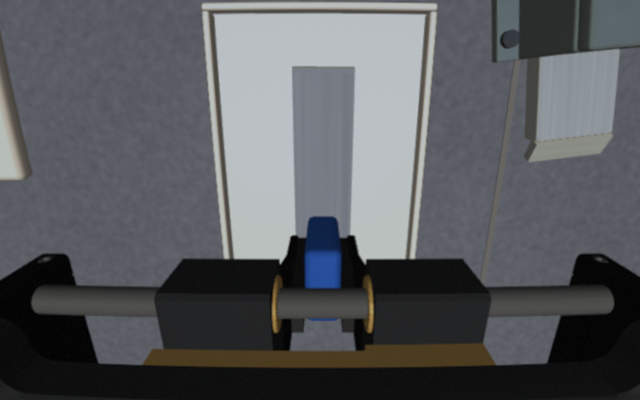

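Centred over the tray; lower about 4 cm.

{"fn": "jog_arm", "kwargs": {
  "targets": [
    [0,0,0,2.5,0,0,1],
    [0,0,0,1.0,0,0,1],
    [0,0,0,0.4,0,0,1],
    [0,0,0,0,0,0,1],
    [0,0,0,0,0,0,1]
  ]
}}

```text
time: 19.92
position: [0.4227, 0.3207, 0.0392]
tool_rot: [1.21, 1.209, -1.208]
ft_force: [0.3, 0.6, -1.9]
grip_width: 0.181
```

{"fn": "jog_arm", "kwargs": {
  "targets": [
    [0,0,0,0.15,0,0,1],
    [0,0,0,0,0,0,1]
  ]
}}

```text
time: 20.18
position: [0.4227, 0.3207, 0.038]
tool_rot: [1.21, 1.208, -1.208]
ft_force: [-1.8, -1.5, 5.5]
grip_width: 0.181
```

Contact with the floor. Release and retreat.

{"fn": "jog_arm", "kwargs": {
  "targets": [
    [0,0,0,0,0,0,4],
    [0,0,0,0,0,0,4],
    [0,0,0,0,0,0,4],
    [0,0,0,-2,0,0,4],
    [0,0,0,-5,0,0,4],
    [0,0,0,-5,0,0,4],
    [0,0,0,-5,0,0,4],
    [0,0,0,0,0,0,4],
    [0,0,0,0,0,0,4]
  ]
}}

```text
time: 21.3
position: [0.4221, 0.3202, 0.2075]
tool_rot: [1.209, 1.208, -1.209]
ft_force: [-0.2, 0.1, -0.8]
grip_width: 0.461
```

Run:
```python
from h import *
s,p,d=snap('wrist','w17');print(s['time'],s['position'],s['ft_force'])
s,p,d=snap('scene','sc2')
cv2.imwrite('pics/c11.png',cv2.resize(p[130:310,150:510,::-1],None,fx=2.2,fy=2.2,interpolation=cv2.INTER_CUBIC))
```

```text
21.3 [0.42211562 0.32015675 0.20748465] [-0.18362204  0.07261727 -0.8255868 ]
```

View pics/w17.png

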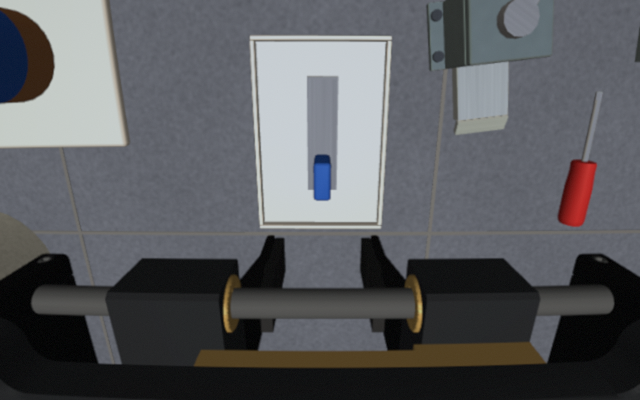

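View pics/c11.png

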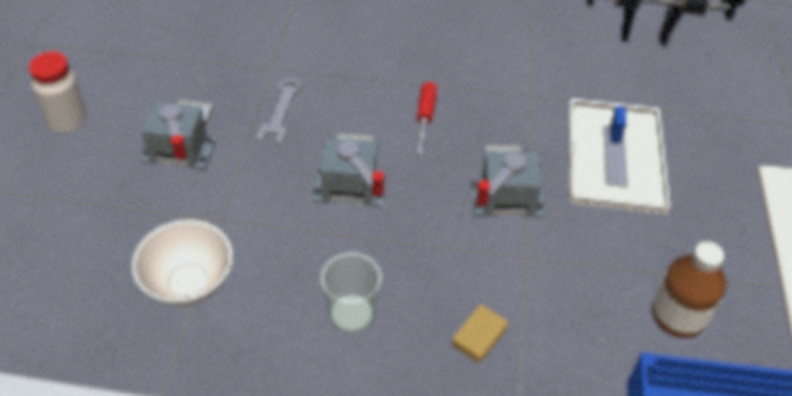

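Run:
```python
from h import *
z=np.load('pics/w13.npz')
P=pxz('wrist',407,27,.101,z);H=pxz('wrist',321,137.5,.077,z);d=(P-H)[:2];print(np.linalg.norm(d),7.3-np.degrees(np.arctan2(d[1],d[0])))
a=np.load('pics/sc2.npz')['p'].astype(int);b=np.load('pics/scene0.npz')['p'].astype(int)
ys,xs=np.where(np.abs(a-b).sum(2)>90);m=ys>150;print(xs[m].min(),xs[m].max(),ys[m].min(),ys[m].max())
```

```text
0.07215836019033695 36.33295798296827
366 434 176 224
```

```bash
python3 -c "
from bench import *
print(close_job())"
```

```text
the job is handed in; nothing more can be done
None
```

The slack guide is the left one, nearest the tray (largest y). Its lever is fully over, the blade is back in the tray, and the job is handed in at about 21 s of the 72 s allowed.

- **Finding the slack guide:** The blade went into that guide with under about 1.2 N of force at every reading. Two guides give 5 N or more, so this had to be the slack one and I did not try the other two. From the pictures I could not tell which of the names k, m and t it carries.
- **Lever:** I let go of the blade with its nose about 10 mm out of the back and swung the lever clockwise. At the end the push rose to about 13 N with almost no further movement, which I took as the stop. Two pictures put the lever at about 36.3° past the guide's axis, against 37.2° for full travel. That is within what I can measure.
- **Drawing out and tray:** Drawing the blade out then took 6 to 17 N, so the shoe now bears on it. The blade lies flat in the tray, released, with the gripper clear above it.
- **Last check:** Comparing scene pictures from before and after, the only differences beyond the moving arm were around the left guide's lever and the blade in its tray. The other two levers and the bystanders had not moved.

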